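Trial fit of the parts in an opened water unit

TASK

Move the four loose parts from the blue mat into the opened white shell for a trial fit, all upright: the brass valve block goes midway between the fixed pump and the fixed terminal box, in line with them; the steel power box goes on the shell floor behind the block (on the side of the shell's hinge lugs), centred behind it; the tall clear filter stands on the middle of the block's top; and the low white jar stands on the shell floor in front of the pump (on the side away from the lugs), centred on it. Set the block and the power box square, their long sides parallel to the shell's long sides, and leave the copper coil and the small brass nipple where they stand on the mat.

Things in the scene. Friction and masses are not known exactly. Their poses are not given: they have to be found in the camera images.
- shell: Fixed white plastic shell, an open shallow tray 280 mm (x) x 340 mm (y) x 20 mm high, walls and floor 4 mm thick, so its inner floor is 4 mm above the bench. Origin under its centre, on the bench. x points to its far long side, which bears the two hinge lugs (outside, beyond the rim); y along its long sides. It lies left or right of the robot's middle line, turned up to 0.22 rad.
- pump: Fixed pump standing on the shell floor: black square head with two small brass ports (53 mm above the floor at the highest) and a lying dark steel motor; 60 mm (x) x 44 mm (y). Origin at the centre of its underside; its axes are parallel to the shell's. It is 20 mm nearer to the robot than the shell's centre (shell x = -20 mm) and at shell y = +110 or -110 mm.
- terminal: Fixed grey terminal box with rows of brass screws and black ribs, on the shell floor: 60 mm (x) x 42 mm (y) x 30 mm high. Origin at the centre of its underside; axes parallel to the shell's. It is at shell x = -20 mm and on the other side from the pump, 220 mm from it along shell y.
- block_center (a point): Loose brass valve block, 40 mm (x) x 56 mm (y) x 34 mm high, flat top, with a hose stub of diameter 10 mm sticking out 10 mm from the middle of each 40 mm wide end face (76 mm over the stubs, along y). 0.5 kg. Grip it across x (40 mm). Origin at its centre, half-way up; z up. Starts upright on the mat at any of six places, turned up to 0.5 rad from the mat.
- power_center (a point): Loose steel power box, a plain box 50 mm (x) x 84 mm (y) x 46 mm high with dark slots on top. 0.45 kg. Grip it across x (50 mm). Origin at its centre, half-way up; z up. Starts upright on the mat at any of six places, turned up to 0.4 rad from the mat.
- filter_center (a point): Loose tall clear filter cylinder with a white core and grey foot: diameter 38 mm, 56 mm high. 0.09 kg. Foot down. Origin at its centre, half-way up; z up. Starts upright on the mat at any of six places, any yaw.
- jar_center (a point): Loose low white round jar with a wider lid: diameter 52 mm, 40 mm high. 0.12 kg. Origin at its centre, half-way up; z up. Starts upright on the mat at any of six places, any yaw.
- coil_center (a point): Bystander: copper wire coil on a black bobbin with a steel pin in its middle, diameter 34 mm, 30 mm high, loose. Origin at its centre, half-way up; z up. Starts upright on the mat at any of six places, any yaw; to be left alone.
- nipple_center (a point): Bystander: small stepped brass nipple, diameter 26 mm at the foot, 26 mm high, loose. Origin at its centre, half-way up; z up. Starts upright on the mat at any of six places, any yaw; to be left alone.
- mat: Fixed blue bench mat, 270 mm (x) x 340 mm (y) x 3 mm thick, on the other side of the robot's middle line from the shell. Origin at the centre of its underside. The loose things stand near mat x = -58 or +58 mm and y = -102, 0 or +102 mm, one at each.
Things that resemble listed ones, but are neither listed nor needed, are in the scene too. What is shaped like the part that bears power_center but pink or turquoise is not meant.

How it is judged:
At the end, for the whole second after the job is handed in: All upright, at rest: block on shell floor, within 12 mm of midway and in line, square to 0.2 rad; power box on shell floor behind it, within 20 mm of centred, square to 0.2 rad; filter on block within 10 mm of its middle; jar on shell floor 50-100 mm before the pump's centre, 15 mm sideways (x of block_center in the frame of pump between -0.012 and 0.012 m and horizontal distance between block_center and pump below 0.122 m and horizontal distance between block_center and terminal below 0.122 m and height (world z) of block_center between 0.015 and 0.027 m and angle between each of block_center, power_center, filter_center, jar_center's own z axis and vertical below 0.1 rad and angle between the y axis of each of block_center, power_center and the y axis of shell, either way round below 0.2 rad and x of power_center in the frame of pump between 0.035 and 0.137 m and ((y of terminal in the frame of pump below 0 m and y of power_center in the frame of pump between -0.13 and -0.09 m) or (y of terminal in the frame of pump above 0 m and y of power_center in the frame of pump between 0.09 and 0.13 m)) and height (world z) of power_center between 0.021 and 0.033 m and horizontal distance between filter_center and block_center below 0.01 m and height (world z) of filter_center between 0.06 and 0.072 m and x of jar_center in the frame of pump between -0.1 and -0.05 m and y of jar_center in the frame of pump between -0.015 and 0.015 m and height (world z) of jar_center between 0.018 and 0.03 m and linear speed of each of block, power, filter, jar below 0.02 m/s); the robot touches nothing.
It fails at once if the coil or the nipple is moved more than 25 mm (distance of any of coil_center, nipple_center from where it was at the start of the episode above 0.025 m).
It also fails if it takes over 128 s, if anything falls off the work surface, if the arm or the gripper's body presses on something with over 40 N, if the wrist force passes 120 N, or if a joint passes its speed limit or range.

ROBOT

A 7-joint arm with a two-finger parallel gripper is mounted at the origin on the work surface. World frame = base frame: x ahead of the robot, y to its left, z up, the work surface at z = 0. Lengths are in m, angles in rad, forces in N, time in s.
With the tool pointing down it reaches from about 0.35 to 0.9 m from the base axis. Payload 8.1 kg.
Tool frame: the origin (TCP) lies midway between the tips of the shut fingers; the grasp point (between the pads) lies bot.grasp_offset behind it (bot.grasp_offset is the distance from the TCP to the grasp point, in m); z points along the fingers, y is the line along which they close (so a half turn about z gives the same grasp; the last joint's range is limited). The gripper opens to 92 mm and grips with 3 to 60 N. Pads are 19 mm wide; open, the fingers measure 130 mm over their backs; the gripper's body (75 mm by 190 mm) begins 47 mm behind the grasp point.
Start: joints at [1.169, 0.434, 0.025, 1.573, -0.012, 1.134, -0.075], TCP at [0.184, -0.597, 0.227] pointing down, gripper open.
Joint ranges: [-2.62, 2.62], [-0.44, 2.09], [-1.27, 1.32], [0.08, 2.57], [-1.32, 4.46], [0.12, 2], [-2.74, 2.74]. Speed limits (rad/s): [2.22, 2.22, 3.01, 3.01, 3.14, 3.14, 3.14].

INTERFACE

Orientations are given as a unit quaternion [x, y, z, w].
In Python, from plant import bot, vision gives the robot as it stands.
- The arm moves only by the shell command python3 -m inch 'ROWS' [OPENING] [FORCE]. ROWS is JSON, a list of rows, each a list of 2 entries, a list of its own where there are three numbers: the shift along the world's x, y, z in units of 0.4 m (1.0 is 0.4 m), then the turn, a rotation vector about the world's x, y, z in units of 180 degrees (1.0 is 180 degrees). A call has 1 to 12 rows; each row is the pose to reach, as a shift and turn from the pose commanded when the call began, turning the shorter way round; what a row does not reach only later rows make up. A row lasts 1/12 s, in which the tool goes at most 41.7 mm and 7.16 degrees, less where a joint would pass 70% of its speed; a pose out of reach is approached as far as the arm can. A call with a number of a shift or a turn outside -1 to 1 is refused whole. A call with a gripper value outside its range is refused whole. OPENING is the opening, from 0 (shut) to 1 (fully open), set as the call begins (- or left out, the last holds). The fingers move at their own pace and stop on an object; FORCE is the grip in N (left out, the last holds). Time passes only in rows, so rows that repeat a pose let the fingers close. It gives the time, the measured TCP pose, the force, the opening and the grip force at its end, in the units of the state.
- bot.state(): the state, without advancing time (a new reading comes with each control period).
- vision.get_image(name): name is "scene" or "side" or "wrist"; returns a dict with "frame" (400x640x3 uint8, blue, green, red), "range_z" (400x640 float32, m along the optical axis (not along the pixel's ray), 0 where there is no reading), "fx", "fy", "cx", "cy" (pixels), "R" (3x3) and "t" (3): a world point X has camera coordinates R X + t; the wrist camera has in their place "hand_eye" (4x4, takes a point from camera to tool coordinates, whose origin is the TCP and whose axes are the flange's). Camera axes: x right, y down, z forward; pixel columns grow to the right and rows downward; lengths in m; the calibration is good to about 2 mm. A picture is of the moment at which its call begins: read the wrist's pose just before it.
- bot.hand_in(): hands the job in; it is judged then, once.
The state is a dict: "t": time; "qpos": joint angles; "dq": joint speeds; "joint_torque": joint torques, N m; "tcp_pos": TCP position; "tool_rot": TCP orientation; "wrist_force": force on the tool from outside, world axes, zero at the start; "ft_torque": the same for the moment, N m; "width": finger opening in m; "finger_force": force on a finger pad.
Only numpy, scipy, OpenCV 4.12 (cv2) and the standard library are available. Lean on these libraries where they do the work, as an engineer would, in place of code of your own. Each camera call takes 0.05 s, during which the arm holds its last target. There are 200 camera calls.

## Working session

There is one attempt and no reset: what is moved stays moved. The work goes in short steps, Python scripts to look and compute and a shell command to move; the robot and the scene stay as the last step left them, time stands still between calls to the robot, and variables do not carry over. Pictures are saved under pics/ and viewed, at most 14 in all, crops included, and the job is handed in when it is done.

```bash
ls; mkdir -p pics
python3 - <<'E'
from plant import bot, vision
import cv2,pickle
s=bot.state();print(s['t'],s['tcp_pos'],s['tool_rot'],s['width'],bot.grasp_offset)
d={}
for n in('scene','side'):
    d[n]=vision.get_image(n);cv2.imwrite(f'pics/{n}0.png',d[n]['frame'])
    print(n,d[n]['fx'],d[n]['R'],d[n]['t'])
pickle.dump(d,open('im0.pkl','wb'))
E
```

```text
pics
0.0 [ 0.18378177 -0.59682922  0.2259465 ] [ 9.88865072e-01  1.48812802e-01 -1.91464201e-04 -7.62919599e-04] 0.09183530795086799 0.0188
scene 394.6503630501359 [[-0.28186547  0.95940741 -0.00944927]
 [ 0.6340571   0.17887081 -0.75231432]
 [-0.72008573 -0.2180428  -0.65873658]] [ 0.13698544 -0.24412448  1.23541415]
side 435.661144488511 [[-0.98587499 -0.16732267  0.00732295]
 [-0.10734038  0.59768356 -0.79451394]
 [ 0.12856338 -0.78407747 -0.60720176]] [0.46501879 0.1037818  1.05222708]
```

View pics/scene0.png

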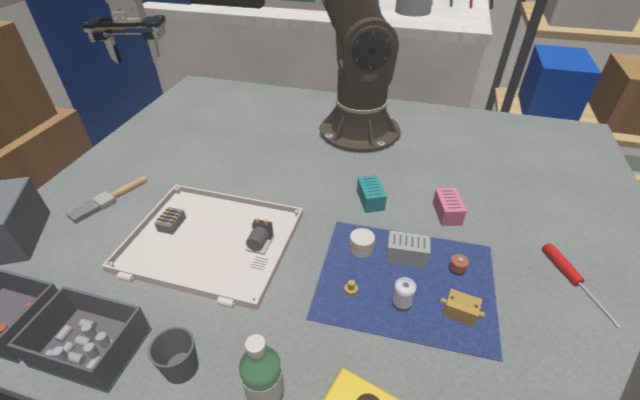

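View pics/side0.png

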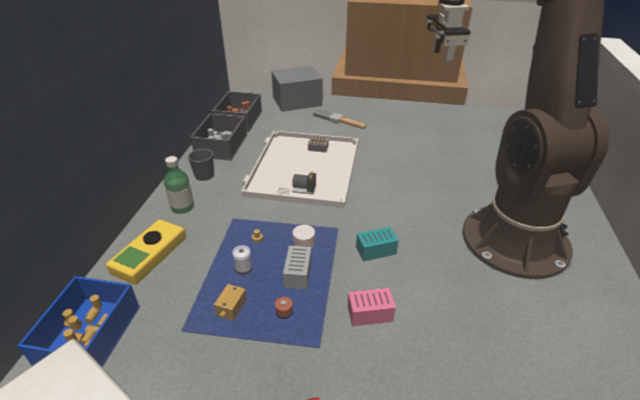

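The scene view (facing the robot) shows the shell at corners (178,189), (302,209), (255,303), (110,265), with lugs on its lower edge, the terminal at (170,220) and the pump at (260,235). On the mat are the jar (362,242), power box (408,248), coil (459,263), nipple (351,287), filter (404,292) and block (463,307). The side view agrees. Next I'll measure from depth.

```bash
cat > h.py <<'E'
import numpy as np,cv2,pickle
def cloud(d):
    z=d['range_z'];v,u=np.mgrid[:400,:640]
    p=np.stack([(u-d['cx'])/d['fx']*z,(v-d['cy'])/d['fy']*z,z],-1)
    w=(p-d['t'])@d['R']; w[z==0]=np.nan
    return w
def ray(d,uv,h):
    r=np.array([(uv[0]-d['cx'])/d['fx'],(uv[1]-d['cy'])/d['fy'],1])@d['R']; c=-d['t']@d['R']
    return c+r*(h-c[2])/r[2]
def rect(p):
    (c,s,a)=cv2.minAreaRect((p[:,:2]*1000).astype(np.float32)); 
    return np.round(c,1),np.round(s,1),round(a,1)
E
python3 - <<'E'
from h import *
D=pickle.load(open('im0.pkl','rb'))
for n,d in D.items():
    w=cloud(d); hsv=cv2.cvtColor(d['frame'],cv2.COLOR_BGR2HSV)
    blue=cv2.inRange(hsv,(105,90,40),(130,255,255))
    k,l,st,_=cv2.connectedComponentsWithStats(blue)
    # mat comp: largest near centre
    g=[i for i in range(1,k) if 0.45<np.nanmedian(w[l==i][:,0])<0.75 and st[i,4]>3000]
    m=max(g,key=lambda i:st[i,4]); P=w[l==m]; P=P[abs(P[:,2]-.003)<.008]
    print(n,'mat',rect(P),'z',np.nanmedian(P[:,2]))
    hull=cv2.convexHull(np.argwhere(l==m)[:,::-1].astype(np.int32)); M=np.zeros((400,640),np.uint8); cv2.fillConvexPoly(M,hull,255)
    ob=((M>0)&(w[...,2]>.011)).astype(np.uint8)
    k,l,st,ce=cv2.connectedComponentsWithStats(ob)
    for i in range(1,k):
        if st[i,4]<40: continue
        Q=w[l==i]; zt=np.percentile(Q[:,2],95); T=Q[Q[:,2]>zt-.006]
        print(' ',ce[i].round(),st[i,4],'ztop',round(zt,4),'top',rect(T),len(T),'med col',np.median(d['frame'][l==i],0))
    # shell
    wh=(w[...,1]<-.0)&(w[...,0]>.3)&(w[...,0]<.95)&(w[...,1]>-.6)
    white=(hsv[...,1]<60)&(hsv[...,2]>140)&wh
    k,l,st,ce=cv2.connectedComponentsWithStats(white.astype(np.uint8)); m=1+np.argmax(st[1:,4]); Q=w[l==m]
    print(' shell all',rect(Q[np.isfinite(Q[:,0])]),'floor z',np.nanmedian(Q[:,2]))
    R=Q[(Q[:,2]>.015)&(Q[:,2]<.026)]; print(' rim',rect(R),len(R)); F=Q[abs(Q[:,2]-.004)<.004]; print(' floor',rect(F))
    hull=cv2.convexHull(np.argwhere(l==m)[:,::-1].astype(np.int32)); M=np.zeros((400,640),np.uint8); cv2.fillConvexPoly(M,hull,255);M=cv2.erode(M,np.ones((9,9)))
    ob=((M>0)&(w[...,2]>.016)).astype(np.uint8)
    k,l,st,ce=cv2.connectedComponentsWithStats(ob)
    for i in range(1,k):
        if st[i,4]<60: continue
        Q=w[l==i]; zt=np.percentile(Q[:,2],95);T=Q[Q[:,2]>zt-.006]
        print('  in',ce[i].round(),st[i,4],'ztop',round(zt,4),'top',rect(T),'all',rect(Q))
E
```

```text
scene mat (array([556.1, 209.3]), array([267.4, 335.9]), 2.2) z 0.004368471107922212
  [362. 241.] 580 ztop 0.0455 top (array([498.4, 107.4]), array([50.2, 50.5]), 38.5) 365 med col [200.5 202.  208. ]
  [408. 248.] 1247 ztop 0.0517 top (array([492.9, 202. ]), array([50. , 83.7]), 4.3) 742 med col [154. 147. 146.]
  [459. 263.] 281 ztop 0.0332 top (array([497.4, 306.1]), array([32.6, 34.2]), 82.4) 188 med col [104. 124. 167.]
  [404. 293.] 605 ztop 0.0616 top (array([613.9, 208. ]), array([37.3, 37.5]), 38.9) 302 med col [163. 152. 153.]
  [351. 287.] 139 ztop 0.0311 top (array([611.8, 109.9]), array([13.4, 12.6]), 53.1) 46 med col [110. 155. 175.]
  [463. 306.] 973 ztop 0.04 top (array([604.9, 313.4]), array([55.8, 41.9]), 80.6) 630 med col [112. 168. 192.]
 shell all (array([ 624.7, -300. ]), array([600. , 649.4]), 90.0) floor z 0.0015630156714076422
 rim (array([ 565.7, -314. ]), array([537.5, 301.1]), 88.8) 2136
 floor (array([ 624.7, -300. ]), array([600. , 649.4]), 90.0)
  in [102. 199.] 554 ztop 0.0215 top (array([ 502.1, -525.4]), array([ 43.1, 197.2]), 66.0) all (array([ 502
[... 1848 characters left out ...]
304.5]), array([292.5, 515.8]), 0.1) 688
 floor (array([ 621.6, -300. ]), array([643.2, 599.9]), 0.0)
  in [344. 119.] 134 ztop 0.0225 top (array([ 481.3, -515.9]), array([ 35.5, 153.4]), 68.5) all (array([ 480.4, -516.3]), array([ 35.6, 155.2]), 70.5)
  in [215. 154.] 991 ztop 0.0692 top (array([ 807.7, -179.9]), array([192.6,  46.4]), 68.9) all (array([ 818.1, -258.3]), array([337.5,  67.6]), 80.5)
  in [301. 164.] 926 ztop 0.0323 top (array([ 606.9, -315.5]), array([192.5,  45.9]), 9.8) all (array([ 568.5, -220.7]), array([348.4, 292.5]), 89.9)
  in [304. 181.] 354 ztop 0.0533 top (array([ 535.7, -114. ]), array([38.2, 58.6]), 72.0) all (array([ 541.6, -108.4]), array([43.1, 59.5]), 89.7)
```

All six mat items and the shell are located: shell yaw is about 0, the pump is at (542,-108) mm and the terminal at (542,-328) mm. I'll add a small helper that works out shifts, then start moving.

```bash
cat > go.py <<'E'
# usage: go.py x y z(mm) closing_angle(deg): shift/turn from now in move units
import sys,numpy as np
from scipy.spatial.transform import Rotation as R
from plant import bot
s=bot.state();p=np.array(s['tcp_pos']);y=R.from_quat(s['tool_rot']).as_matrix()[:,1]
a=np.degrees(np.arctan2(y[1],y[0]))
t=np.array(sys.argv[1:4],float)/1000
da=(float(sys.argv[4])-a+90)%180-90
print('t',round(s['t'],1),'pos',(p*1000).round(1),'ang',round(a,1),'q7',round(s['qpos'][6],2),'w',round(s['width']*1000,1),'F',np.round(s['wrist_force'],1))
print('shift',((t-p)/.4).round(4),'turn',round(da/180,4))
E
python3 -m inch '[[[0.66,0.99,0],[0,0,0.22]],[[0.66,0.99,0],[0,0,0.22]],[[0.66,0.99,0],[0,0,0.22]],[[0.66,0.99,0],[0,0,0.22]],[[0.66,0.99,0],[0,0,0.22]],[[0.66,0.99,0],[0,0,0.22]],[[0.66,0.99,0],[0,0,0.22]],[[0.66,0.99,0],[0,0,0.22]],[[0.66,0.99,0],[0,0,0.22]],[[0.66,0.99,0],[0,0,0.22]],[[0.66,0.99,0],[0,0,0.22]],[[0.66,0.99,0],[0,0,0.22]]]' 1 20; python3 go.py 493 202 150 4.3
```

```text
t: 1.1
tcp_pos: [0.4506, -0.1956, 0.2269]
tool_rot: [0.879, 0.478, 0.001, -0.001]
wrist_force: [1.6, -1.0, 0.3]
width: 0.0918
finger_force: 0.0
t 1.1 pos [ 450.6 -195.6  226.9] ang -32.9 q7 -0.37 w 91.8 F [ 1.6 -1.   0.3]
shift [ 0.106   0.9941 -0.1922] turn 0.2069
```

```bash
python3 -m inch '[[[0.106,0.99,0],[0,0,0.207]],[[0.106,0.99,0],[0,0,0.207]],[[0.106,0.99,0],[0,0,0.207]],[[0.106,0.99,0],[0,0,0.207]],[[0.106,0.99,0],[0,0,0.207]],[[0.106,0.99,0],[0,0,0.207]],[[0.106,0.99,0],[0,0,0.207]],[[0.106,0.99,0],[0,0,0.207]],[[0.106,0.99,0],[0,0,0.207]],[[0.106,0.99,0],[0,0,0.207]],[[0.106,0.99,0],[0,0,0.207]],[[0.106,0.99,0],[0,0,0.207]]]'; python3 go.py 493 202 20 4.3
python3 - <<'E'
from plant import bot,vision
import cv2,numpy as np
from scipy.spatial.transform import Rotation as R
from h import *
s=bot.state();d=vision.get_image('wrist');cv2.imwrite('pics/w1.png',d['frame'])
H=np.array(d['hand_eye']);Rw=R.from_quat(s['tool_rot']).as_matrix()
print(H.round(3))
Rc=Rw@H[:3,:3];c=Rw@H[:3,3]+s['tcp_pos']
d['R']=Rc.T;d['t']=-Rc.T@c
w=cloud(d);m=(w[...,2]>.012)
k,l,st,ce=cv2.connectedComponentsWithStats(m.astype(np.uint8))
for i in range(1,k):
    if st[i,4]<200:continue
    Q=w[l==i];zt=np.percentile(Q[:,2],90);T=Q[abs(Q[:,2]-zt)<.005];print(ce[i].round(),st[i,4],zt.round(4),rect(T))
E
```

```text
t: 2.1
tcp_pos: [0.4898, 0.196, 0.2263]
tool_rot: [0.681, 0.732, -0.0, -0.0]
wrist_force: [0.6, -0.3, 0.3]
width: 0.0919
finger_force: 0.0
t 2.1 pos [489.8 196.  226.3] ang 4.2 q7 -0.64 w 91.9 F [ 0.6 -0.3  0.3]
shift [ 0.0081  0.0149 -0.5157] turn 0.0007
[[ 0.    -0.957 -0.289  0.078]
 [ 1.     0.    -0.    -0.   ]
 [ 0.    -0.289  0.957 -0.157]
 [ 0.     0.     0.     1.   ]]
[617.  44.] 3624 0.0603 (array([790.1, 363. ]), array([18.1, 55.1]), 20.0)
[429.  91.] 2341 0.0373 (array([603.9, 311.6]), array([56.2, 40.5]), 80.2)
[187. 103.] 4060 0.0465 (array([326.9, 277.6]), array([84.1, 50.3]), 17.6)
[336.  91.] 732 0.0303 (array([497.1, 304.2]), array([33.5, 32.4]), 3.3)
[337. 314.] 95904 0.3347 (array([487. , 220.3]), array([145.5,  24.8]), 4.2)
[324. 180.] 2948 0.0493 (array([491. , 200.7]), array([50.1, 82.7]), 4.4)
[425. 184.] 1146 0.0591 (array([612. , 206.1]), array([37.2, 36.6]), 40.7)
[324. 249.] 1354 0.0431 (array([497.1, 105.7]), array([50.5, 50.6]), 36.7)
```

View pics/w1.png

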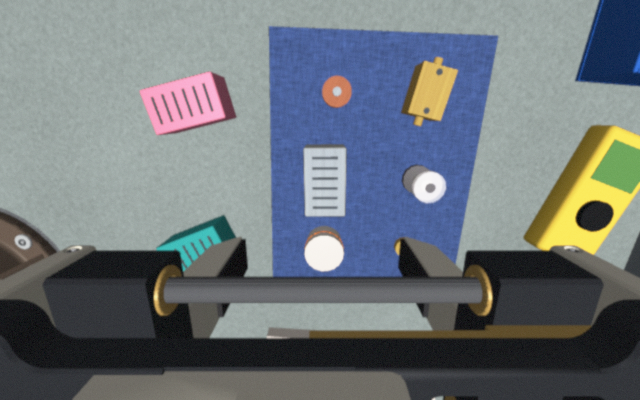

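The wrist picture shows the power box at (325,181), block (433,92), filter (425,185), jar (324,250) and coil (336,91). These agree with the scene measurements to 2 mm, so I'll grasp the power box.

```bash
python3 -m inch '[[[0.0055,0.013,-0.05],[0,0,0]],[[0.0055,0.013,-0.12],[0,0,0]],[[0.0055,0.013,-0.2],[0,0,0]],[[0.0055,0.013,-0.28],[0,0,0]],[[0.0055,0.013,-0.36],[0,0,0]],[[0.0055,0.013,-0.43],[0,0,0]],[[0.0055,0.013,-0.48],[0,0,0]],[[0.0055,0.013,-0.51],[0,0,0]],[[0.0055,0.013,-0.525],[0,0,0]],[[0.0055,0.013,-0.528],[0,0,0]],[[0.0055,0.013,-0.528],[0,0,0]]]' && python3 -m inch '[[[0,0,0],[0,0,0]],[[0,0,0],[0,0,0]],[[0,0,0],[0,0,0]],[[0,0,0],[0,0,0]],[[0,0,0],[0,0,0]],[[0,0,0],[0,0,0]],[[0,0,0],[0,0,0]],[[0,0,0],[0,0,0]]]' 0 30; python3 go.py 622 -218 120 0
```

```text
t: 3.07
tcp_pos: [0.4931, 0.1995, 0.0161]
tool_rot: [0.682, 0.731, 0.0, 0.0]
wrist_force: [0.5, 0.1, -0.7]
width: 0.0916
finger_force: 0.0
t: 3.73
tcp_pos: [0.4924, 0.1999, 0.0156]
tool_rot: [0.682, 0.731, -0.0, -0.0]
wrist_force: [-1.4, -0.6, 2.8]
width: 0.0499
finger_force: 30.0
t 3.7 pos [492.4 199.9  15.6] ang 4.0 q7 -0.85 w 49.9 F [-1.4 -0.6  2.8]
shift [ 0.3241 -1.0447  0.261 ] turn -0.0221
```

```bash
python3 -m inch '[[[0,0,0.04],[0,0,0]],[[0,0,0.1],[0,0,0]],[[0,0,0.17],[0,0,0]],[[0.01,-0.03,0.23],[0,0,0]],[[0.03,-0.09,0.26],[0,0,0]],[[0.06,-0.17,0.26],[0,0,-0.005]],[[0.09,-0.26,0.26],[0,0,-0.01]],[[0.12,-0.35,0.26],[0,0,-0.01]],[[0.15,-0.44,0.26],[0,0,-0.01]],[[0.18,-0.53,0.26],[0,0,-0.01]],[[0.2,-0.6,0.26],[0,0,-0.01]],[[0.21,-0.64,0.26],[0,0,-0.01]]]'; python3 go.py 622 -219 120 0
```

```text
t: 4.73
tcp_pos: [0.5765, -0.0617, 0.1184]
tool_rot: [0.695, 0.719, -0.001, 0.0]
wrist_force: [-0.8, 0.1, -6.1]
width: 0.0495
finger_force: 30.0
t 4.7 pos [576.5 -61.7 118.4] ang 1.9 q7 -0.26 w 49.5 F [-0.8  0.1 -6.1]
shift [ 0.1137 -0.3933  0.004 ] turn -0.0105
```

```bash
python3 -m inch '[[[0.01,-0.03,0],[0,0,-0.005]],[[0.03,-0.09,0],[0,0,-0.01]],[[0.05,-0.17,0],[0,0,-0.0105]],[[0.07,-0.25,0],[0,0,-0.0105]],[[0.09,-0.32,0],[0,0,-0.0105]],[[0.105,-0.365,0],[0,0,-0.0105]],[[0.113,-0.385,0],[0,0,-0.0105]],[[0.114,-0.394,0],[0,0,-0.0105]],[[0.114,-0.394,0],[0,0,-0.0105]],[[0.114,-0.394,0],[0,0,-0.0105]]]'; python3 go.py 622 -219.6 17 0
```

```text
t: 5.57
tcp_pos: [0.6219, -0.2114, 0.1193]
tool_rot: [0.705, 0.71, 0.0, -0.001]
wrist_force: [0.1, 0.3, -5.1]
width: 0.0499
finger_force: 30.0
t 5.6 pos [ 621.9 -211.4  119.3] ang 0.4 q7 -0.03 w 49.9 F [ 0.1  0.3 -5.1]
shift [ 2.000e-04 -2.040e-02 -2.558e-01] turn -0.0022
```

```bash
python3 -m inch '[[[0,0,-0.04],[0,0,0]],[[0,0,-0.1],[0,0,0]],[[0,0,-0.15],[0,0,0]],[[0,0,-0.18],[0,0,0]],[[0,0,-0.19],[0,0,0]],[[0,0,-0.19],[0,0,0]],[[0,0,-0.19],[0,0,0]]]'; python3 go.py 622 -219.6 17 0
```

```text
t: 6.15
tcp_pos: [0.6228, -0.213, 0.0445]
tool_rot: [0.705, 0.709, 0.0, 0.0]
wrist_force: [0.2, -0.8, -6.2]
width: 0.0498
finger_force: 30.0
t 6.2 pos [ 622.8 -213.    44.5] ang 0.3 q7 -0.07 w 49.8 F [ 0.2 -0.8 -6.2]
shift [-0.0021 -0.0164 -0.0687] turn -0.0018
```

```bash
python3 -m inch '[[[-0.002,-0.012,-0.01],[0,0,0]],[[-0.002,-0.018,-0.03],[0,0,0]],[[-0.002,-0.018,-0.045],[0,0,0]],[[-0.002,-0.018,-0.055],[0,0,0]],[[-0.002,-0.018,-0.063],[0,0,0]],[[-0.002,-0.018,-0.068],[0,0,0]],[[-0.002,-0.018,-0.07],[0,0,0]],[[-0.002,-0.018,-0.07],[0,0,0]]]'; python3 go.py 622 -219.6 17 0
```

```text
t: 6.82
tcp_pos: [0.6209, -0.2208, 0.0167]
tool_rot: [0.705, 0.709, -0.0, -0.0]
wrist_force: [-5.4, 0.8, 7.4]
width: 0.0496
finger_force: 30.0
t 6.8 pos [ 620.9 -220.8   16.7] ang 0.3 q7 -0.08 w 49.6 F [-5.4  0.8  7.4]
shift [0.0026 0.0031 0.0008] turn -0.0016
```

```bash
python3 -m inch '[[[0,0,0],[0,0,0]],[[0,0,0],[0,0,0]],[[0,0,0],[0,0,0]],[[0,0,0.05],[0,0,0]],[[0,0,0.13],[0,0,0]],[[0,0,0.23],[0,0,0]],[[0,0,0.3],[0,0,0]],[[0,0.05,0.32],[0,0,0]],[[0,0.15,0.32],[0,0,-0.01]],[[0,0.25,0.32],[0,0,-0.02]],[[0,0.35,0.32],[0,0,-0.03]],[[0,0.45,0.32],[0,0,-0.04]]]' 0.65; python3 go.py 604.6 312.3 130 -9.7
```

```text
t: 7.82
tcp_pos: [0.6215, -0.0392, 0.144]
tool_rot: [0.749, 0.662, 0.001, 0.0]
wrist_force: [1.5, 0.3, -0.1]
width: 0.0593
finger_force: 0.0
t 7.8 pos [621.5 -39.2 144. ] ang -7.0 q7 -0.41 w 59.3 F [ 1.5  0.3 -0.1]
shift [-0.0423  0.8786 -0.0349] turn -0.0148
```

```bash
python3 -m inch '[[[0,0.1,0],[0,0,0]],[[-0.01,0.2,0],[0,0,-0.01]],[[-0.01,0.3,0],[0,0,-0.012]],[[-0.02,0.4,0],[0,0,-0.012]],[[-0.02,0.5,0],[0,0,-0.012]],[[-0.03,0.6,0],[0,0,-0.012]],[[-0.03,0.7,0],[0,0,-0.012]],[[-0.04,0.78,0],[0,0,-0.012]],[[-0.04,0.83,0],[0,0,-0.012]],[[-0.04,0.85,0],[0,0,-0.012]],[[-0.04,0.85,0],[0,0,-0.012]],[[-0.04,0.85,0],[0,0,-0.012]]]' 0.85; python3 go.py 604.6 312.3 12 -9.7
python3 - <<'E'
from plant import vision
from h import *
d=vision.get_image('scene');w=cloud(d)
m=(w[...,0]>.43)&(w[...,0]<.69)&(w[...,1]>-.375)&(w[...,1]<-.06)&(w[...,2]>.012)
k,l,st,ce=cv2.connectedComponentsWithStats(m.astype(np.uint8))
for i in range(1,k):
    if st[i,4]<60:continue
    Q=w[l==i];zt=np.percentile(Q[:,2],95);T=Q[Q[:,2]>zt-.006];print(ce[i].round(),st[i,4],zt.round(4),rect(T))
E
```

```text
t: 8.82
tcp_pos: [0.6058, 0.298, 0.1433]
tool_rot: [0.761, 0.649, -0.0, 0.0]
wrist_force: [0.3, -0.5, -0.5]
width: 0.0778
finger_force: 0.0
t 8.8 pos [605.8 298.  143.3] ang -9.1 q7 -0.96 w 77.8 F [ 0.3 -0.5 -0.5]
shift [-0.0029  0.0358 -0.3283] turn -0.0033
[170. 219.] 520 0.0347 (array([ 541.2, -328. ]), array([42.3, 60.8]), 88.1)
[260. 234.] 617 0.0513 (array([ 541.9, -107.1]), array([60.1, 42.2]), 4.0)
[195. 251.] 1343 0.052 (array([ 621.1, -217.5]), array([84.3, 52.2]), 89.9)
```

Power box stands at (621,-217.5), square. Now the block.

```bash
python3 -m inch '[[[-0.003,0.03,-0.04],[0,0,-0.003]],[[-0.003,0.036,-0.1],[0,0,-0.003]],[[-0.003,0.036,-0.17],[0,0,-0.003]],[[-0.003,0.036,-0.23],[0,0,-0.003]],[[-0.003,0.036,-0.27],[0,0,-0.003]],[[-0.003,0.036,-0.305],[0,0,-0.003]],[[-0.003,0.036,-0.325],[0,0,-0.003]],[[-0.003,0.036,-0.335],[0,0,-0.003]],[[-0.003,0.036,-0.335],[0,0,-0.003]],[[-0.003,0.036,-0.335],[0,0,-0.003]]]' 1; python3 go.py 604.6 312.3 10 -9.7; python3 -m inch '[[[0,0,0],[0,0,0]],[[0,0,0],[0,0,0]],[[0,0,0],[0,0,0]],[[0,0,0],[0,0,0]],[[0,0,0],[0,0,0]],[[0,0,0],[0,0,0]],[[0,0,0],[0,0,0]],[[0,0,0],[0,0,0]]]' 0 30; python3 go.py 542 -218 120 0
```

```text
t: 9.7
tcp_pos: [0.6048, 0.3135, 0.0104]
tool_rot: [0.764, 0.645, 0.001, 0.0]
wrist_force: [-0.1, -0.2, 0.3]
width: 0.0917
finger_force: 0.0
t 9.7 pos [604.8 313.5  10.4] ang -9.6 q7 -1.05 w 91.7 F [-0.1 -0.2  0.3]
shift [-0.0004 -0.003  -0.001 ] turn -0.0003
t: 10.37
tcp_pos: [0.6041, 0.3135, 0.0095]
tool_rot: [0.764, 0.645, -0.0, 0.0]
wrist_force: [0.1, 0.5, -0.0]
width: 0.0432
finger_force: 0.0
t 10.4 pos [604.1 313.5   9.5] ang -9.6 q7 -1.05 w 43.2 F [ 0.1  0.5 -0. ]
shift [-0.1554 -1.3287  0.2762] turn 0.0534
```

```bash
python3 -m inch '[[[0,0,0],[0,0,0]],[[0,0,0],[0,0,0]],[[0,0,0],[0,0,0]],[[0,0,0],[0,0,0]],[[0,0,0.04],[0,0,0]],[[0,0,0.1],[0,0,0]],[[0,0,0.17],[0,0,0]],[[0,-0.03,0.23],[0,0,0]],[[0,-0.09,0.26],[0,0,0]],[[-0.01,-0.17,0.27],[0,0,0.01]],[[-0.02,-0.26,0.27],[0,0,0.02]],[[-0.03,-0.35,0.27],[0,0,0.03]]]'; python3 go.py 542 -217 120 0
```

```text
t: 11.37
tcp_pos: [0.591, 0.1723, 0.1171]
tool_rot: [0.732, 0.682, -0.001, -0.0]
wrist_force: [1.5, -0.3, -6.4]
width: 0.0397
finger_force: 30.0
t 11.4 pos [591.  172.3 117.1] ang -4.1 q7 -0.74 w 39.7 F [ 1.5 -0.3 -6.4]
shift [-0.1224 -0.9731  0.0071] turn 0.0225
```

```bash
python3 -m inch '[[[-0.01,-0.09,0.007],[0,0,0]],[[-0.02,-0.18,0.007],[0,0,0.01]],[[-0.03,-0.27,0.007],[0,0,0.015]],[[-0.04,-0.36,0.007],[0,0,0.02]],[[-0.05,-0.45,0.007],[0,0,0.022]],[[-0.06,-0.54,0.007],[0,0,0.022]],[[-0.08,-0.63,0.007],[0,0,0.022]],[[-0.09,-0.72,0.007],[0,0,0.022]],[[-0.1,-0.81,0.007],[0,0,0.022]],[[-0.11,-0.89,0.007],[0,0,0.022]],[[-0.12,-0.94,0.007],[0,0,0.022]],[[-0.122,-0.97,0.007],[0,0,0.022]]]';  python3 -m inch '[[[0,0,0],[0,0,0]],[[0,0,-0.03],[0,0,0]],[[0,0,-0.08],[0,0,0]],[[0,0,-0.13],[0,0,0]],[[0,0,-0.17],[0,0,0]],[[0,0,-0.19],[0,0,0]],[[0,0,-0.19],[0,0,0]],[[0,0,-0.19],[0,0,0]]]'; python3 go.py 542 -217 11 0
```

```text
t: 12.37
tcp_pos: [0.5409, -0.2183, 0.1192]
tool_rot: [0.71, 0.704, -0.001, -0.001]
wrist_force: [0.2, 0.4, -6.4]
width: 0.0401
finger_force: 30.0
t: 13.03
tcp_pos: [0.5436, -0.2129, 0.0441]
tool_rot: [0.708, 0.706, 0.0, -0.001]
wrist_force: [0.1, 0.3, -5.8]
width: 0.0402
finger_force: 30.0
t 13.0 pos [ 543.6 -212.9   44.1] ang -0.1 q7 -0.08 w 40.2 F [ 0.1  0.3 -5.8]
shift [-0.004  -0.0102 -0.0827] turn 0.0008
```

```bash
python3 -m inch '[[[-0.004,-0.006,-0.01],[0,0,0]],[[-0.004,-0.01,-0.03],[0,0,0]],[[-0.004,-0.01,-0.05],[0,0,0]],[[-0.004,-0.01,-0.065],[0,0,0]],[[-0.004,-0.01,-0.075],[0,0,0]],[[-0.004,-0.01,-0.081],[0,0,0]],[[-0.004,-0.01,-0.084],[0,0,0]],[[-0.004,-0.01,-0.084],[0,0,0]]]'; python3 go.py 542 -217 11 0
```

```text
t: 13.7
tcp_pos: [0.5418, -0.2184, 0.0107]
tool_rot: [0.709, 0.706, -0.0, -0.0]
wrist_force: [-0.3, 0.2, -5.6]
width: 0.0402
finger_force: 30.0
t 13.7 pos [ 541.8 -218.4   10.7] ang -0.3 q7 -0.1 w 40.2 F [-0.3  0.2 -5.6]
shift [0.0006 0.0036 0.0006] turn 0.0014
```

```bash
python3 -m inch '[[[0,0.003,-0.002],[0,0,0]],[[0,0.003,-0.004],[0,0,0]],[[0,0.003,-0.004],[0,0,0]]]'; python3 -m inch '[[[0,0,0],[0,0,0]],[[0,0,0],[0,0,0]],[[0,0,0],[0,0,0]],[[0,0,0.04],[0,0,0]],[[0,0,0.1],[0,0,0]],[[0,0,0.18],[0,0,0]],[[0,0,0.27],[0,0,0]],[[0,0,0.34],[0,0,0]],[[0,0.06,0.36],[0,0,0]],[[0.01,0.15,0.36],[0,0,0]],[[0.03,0.25,0.36],[0,0,0]],[[0.05,0.35,0.36],[0,0,0]]]' 0.54; python3 go.py 613 206.8 130 0
```

```text
t: 13.95
tcp_pos: [0.5421, -0.2181, 0.0105]
tool_rot: [0.709, 0.705, -0.0, 0.001]
wrist_force: [-3.6, -1.7, 8.9]
width: 0.0398
finger_force: 30.0
t: 14.95
tcp_pos: [0.5621, -0.0764, 0.1538]
tool_rot: [0.709, 0.705, 0.0, 0.001]
wrist_force: [0.9, 1.0, -0.9]
width: 0.0496
finger_force: 0.0
t 14.9 pos [562.1 -76.4 153.8] ang -0.4 q7 -0.25 w 49.6 F [ 0.9  1.  -0.9]
shift [ 0.1272  0.7079 -0.0596] turn 0.002
```

```bash
python3 -m inch '[[[0.02,0.1,0],[0,0,0]],[[0.04,0.2,0],[0,0,0]],[[0.05,0.3,0],[0,0,0]],[[0.07,0.4,0],[0,0,0]],[[0.09,0.5,0],[0,0,0]],[[0.11,0.59,0],[0,0,0]],[[0.12,0.66,0],[0,0,0]],[[0.127,0.7,0],[0,0,0]],[[0.127,0.71,0],[0,0,0]],[[0.127,0.71,0],[0,0,0]],[[0.127,0.71,0],[0,0,0]]]' 0.8; python3 go.py 613 206.8 26 0
python3 - <<'E'
from plant import vision
from h import *
d=vision.get_image('scene');w=cloud(d)
m=(w[...,0]>.43)&(w[...,0]<.69)&(w[...,1]>-.375)&(w[...,1]<-.06)&(w[...,2]>.012)
k,l,st,ce=cv2.connectedComponentsWithStats(m.astype(np.uint8))
for i in range(1,k):
    if st[i,4]<60:continue
    Q=w[l==i];zt=np.percentile(Q[:,2],95);T=Q[Q[:,2]>zt-.006];print(ce[i].round(),st[i,4],zt.round(4),rect(T))
    if st[i,4]>1500:
        T=Q[(abs(Q[:,2]-.041)<.004)&(Q[:,0]<.58)];print('block?',rect(T))
E
```

```text
t: 15.87
tcp_pos: [0.6126, 0.2056, 0.1529]
tool_rot: [0.709, 0.705, -0.0, 0.0]
wrist_force: [0.5, -0.2, -0.2]
width: 0.0734
finger_force: 0.0
t 15.9 pos [612.6 205.6 152.9] ang -0.3 q7 -0.71 w 73.4 F [ 0.5 -0.2 -0.2]
shift [ 0.001   0.0031 -0.3173] turn 0.0016
[170. 219.] 518 0.0346 (array([ 542. , -328.2]), array([61. , 44.5]), 0.1)
[201. 244.] 1943 0.052 (array([ 621.5, -218.1]), array([51.6, 84.9]), 0.2)
block? (array([ 542.5, -217.2]), array([56.8, 41.9]), 89.1)
[260. 234.] 619 0.051 (array([ 542.1, -106.8]), array([60.1, 41.4]), 4.9)
```

Block is at (542.5,-217.2), square. Now the filter.

```bash
python3 -m inch '[[[0.001,0.003,-0.04],[0,0,0]],[[0.001,0.003,-0.1],[0,0,0]],[[0.001,0.003,-0.17],[0,0,0]],[[0.001,0.003,-0.23],[0,0,0]],[[0.001,0.003,-0.27],[0,0,0]],[[0.001,0.003,-0.3],[0,0,0]],[[0.001,0.003,-0.315],[0,0,0]],[[0.001,0.003,-0.317],[0,0,0]],[[0.001,0.003,-0.317],[0,0,0]],[[0.001,0.003,-0.317],[0,0,0]]]'; python3 go.py 613 206.8 26 0; python3 -m inch '[[[0,0,0],[0,0,0]],[[0,0,0],[0,0,0]],[[0,0,0],[0,0,0]],[[0,0,0],[0,0,0]],[[0,0,0],[0,0,0]],[[0,0,0],[0,0,0]],[[0,0,0],[0,0,0]],[[0,0,0],[0,0,0]],[[0,0,0],[0,0,0]],[[0,0,0],[0,0,0]]]' 0 15; python3 go.py 542.5 -217 150 0
```

```text
t: 16.75
tcp_pos: [0.6138, 0.2081, 0.0276]
tool_rot: [0.709, 0.705, 0.001, 0.0]
wrist_force: [0.4, -0.0, 0.9]
width: 0.0735
finger_force: 0.0
t 16.8 pos [613.8 208.1  27.6] ang -0.3 q7 -0.78 w 73.5 F [ 0.4 -0.   0.9]
shift [-0.0019 -0.0032 -0.004 ] turn 0.0015
t: 17.58
tcp_pos: [0.613, 0.2079, 0.0264]
tool_rot: [0.709, 0.706, 0.0, 0.0]
wrist_force: [0.3, 0.1, 1.1]
width: 0.0378
finger_force: 15.0
t 17.6 pos [613.  207.9  26.4] ang -0.3 q7 -0.79 w 37.8 F [0.3 0.1 1.1]
shift [-0.1763 -1.0623  0.309 ] turn 0.0014
```

```bash
python3 -m inch '[[[0,0,0.03],[0,0,0]],[[0,0,0.09],[0,0,0]],[[0,0,0.16],[0,0,0]],[[0,-0.03,0.23],[0,0,0]],[[-0.01,-0.09,0.26],[0,0,0]],[[-0.02,-0.17,0.27],[0,0,0]],[[-0.04,-0.26,0.27],[0,0,0]],[[-0.06,-0.35,0.27],[0,0,0]],[[-0.08,-0.44,0.27],[0,0,0]],[[-0.09,-0.53,0.27],[0,0,0]],[[-0.1,-0.61,0.27],[0,0,0]],[[-0.11,-0.68,0.27],[0,0,0]]]';python3 go.py 542.5 -216.5 136 0
```

```text
t: 18.58
tcp_pos: [0.5683, -0.0669, 0.1351]
tool_rot: [0.709, 0.705, -0.0, 0.0]
wrist_force: [0.6, 0.5, -1.2]
width: 0.0375
finger_force: 15.0
t 18.6 pos [568.3 -66.9 135.1] ang -0.3 q7 -0.29 w 37.5 F [ 0.6  0.5 -1.2]
shift [-0.0646 -0.374   0.0022] turn 0.0019
```

```bash
python3 -m inch '[[[-0.01,-0.07,0],[0,0,0]],[[-0.03,-0.15,0],[0,0,0]],[[-0.04,-0.23,0],[0,0,0]],[[-0.055,-0.3,0],[0,0,0]],[[-0.062,-0.34,0],[0,0,0]],[[-0.065,-0.365,0],[0,0,0]],[[-0.065,-0.375,-0.01],[0,0,0]],[[-0.065,-0.375,-0.04],[0,0,0]],[[-0.065,-0.375,-0.08],[0,0,0]],[[-0.065,-0.375,-0.11],[0,0,0]],[[-0.065,-0.375,-0.13],[0,0,0]],[[-0.065,-0.375,-0.13],[0,0,0]]]';python3 go.py 542.5 -216.5 61.5 0
```

```text
t: 19.58
tcp_pos: [0.5419, -0.2124, 0.0801]
tool_rot: [0.708, 0.706, -0.001, -0.002]
wrist_force: [-0.4, -0.4, -1.7]
width: 0.0373
finger_force: 15.0
t 19.6 pos [ 541.9 -212.4   80.1] ang -0.1 q7 -0.06 w 37.3 F [-0.4 -0.4 -1.7]
shift [ 0.0015 -0.0102 -0.0464] turn 0.0008
```

```bash
python3 -m inch '[[[0,-0.005,0],[0,0,0]],[[0,-0.01,-0.01],[0,0,0]],[[0,-0.01,-0.022],[0,0,0]],[[0,-0.01,-0.032],[0,0,0]],[[0,-0.01,-0.038],[0,0,0]],[[0,-0.01,-0.038],[0,0,0]],[[0,-0.01,-0.038],[0,0,0]]]';python3 go.py 542.5 -216.5 61.5 0
```

```text
t: 20.17
tcp_pos: [0.5429, -0.2181, 0.0671]
tool_rot: [0.709, 0.706, -0.0, -0.0]
wrist_force: [-0.1, -0.1, -0.7]
width: 0.0371
finger_force: 15.0
t 20.2 pos [ 542.9 -218.1   67.1] ang -0.3 q7 -0.06 w 37.1 F [-0.1 -0.1 -0.7]
shift [-0.001   0.0039 -0.0139] turn 0.0014
```

```bash
python3 -m inch '[[[-0.001,0.003,-0.004],[0,0,0]],[[-0.001,0.003,-0.008],[0,0,0]],[[-0.001,0.003,-0.011],[0,0,0]],[[-0.001,0.003,-0.013],[0,0,0]],[[-0.001,0.003,-0.014],[0,0,0]],[[-0.001,0.003,-0.014],[0,0,0]]]';python3 go.py 542.5 -216.5 61.5 0
python3 - <<'E'
from plant import vision
from h import *
d=vision.get_image('scene');w=cloud(d);cv2.imwrite('pics/s2.png',cv2.resize(d['frame'][170:330,80:330],None,fx=3,fy=3))
E
```

```text
t: 20.67
tcp_pos: [0.5425, -0.2169, 0.0615]
tool_rot: [0.709, 0.706, -0.0, -0.0]
wrist_force: [0.7, -0.3, -1.6]
width: 0.0371
finger_force: 15.0
t 20.7 pos [ 542.5 -216.9   61.5] ang -0.3 q7 -0.07 w 37.1 F [ 0.7 -0.3 -1.6]
shift [-0.0001  0.0011  0.    ] turn 0.0014
```

View pics/s2.png

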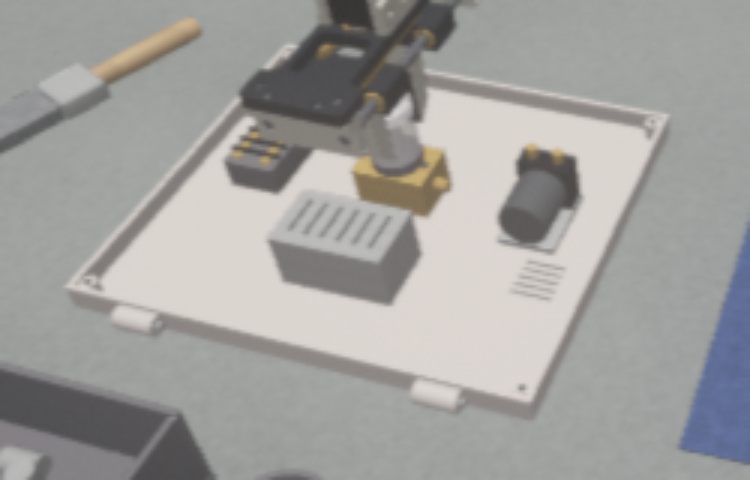

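The crop shows the filter foot (about (398,165)) centred over the block top between the fingers, with the power box behind it and square. I'll lower it to contact and then release.

```bash
python3 -m inch '[[[0,0,-0.002],[0,0,0]],[[0,0,-0.003],[0,0,0]],[[0,0,-0.003],[0,0,0]]]'; python3 -m inch '[[[0,0,0],[0,0,0]],[[0,0,0],[0,0,0]],[[0,0,0],[0,0,0]],[[0,0,0],[0,0,0]],[[0,0,0.02],[0,0,0]],[[0,0,0.06],[0,0,0]],[[0,0,0.12],[0,0,0]],[[0,0,0.19],[0,0,0]],[[0,0,0.25],[0,0,0]],[[0,0,0.28],[0,0,0]],[[0,0.03,0.28],[0,0,0]],[[0,0.1,0.28],[0,0,0]]]' 0.54; python3 go.py 497.7 106.5 150 90
```

```text
t: 20.97
tcp_pos: [0.5429, -0.217, 0.0612]
tool_rot: [0.709, 0.706, 0.0, 0.0]
wrist_force: [-2.3, 0.7, 7.6]
width: 0.0376
finger_force: 15.0
t: 21.97
tcp_pos: [0.5424, -0.1805, 0.1724]
tool_rot: [0.711, 0.703, -0.001, 0.001]
wrist_force: [-0.0, -0.3, -1.0]
width: 0.0499
finger_force: 0.0
t 22.0 pos [ 542.4 -180.5  172.4] ang -0.6 q7 -0.06 w 49.9 F [-0.  -0.3 -1. ]
shift [-0.1117  0.7176 -0.056 ] turn -0.4966
```

```bash
python3 -m inch '[[[-0.01,0.08,0],[0,0,0.04]],[[-0.02,0.16,0],[0,0,0.08]],[[-0.03,0.24,0],[0,0,0.12]],[[-0.04,0.31,0],[0,0,0.155]],[[-0.05,0.38,0],[0,0,0.19]],[[-0.06,0.45,0],[0,0,0.225]],[[-0.07,0.52,0],[0,0,0.26]],[[-0.08,0.58,0],[0,0,0.295]],[[-0.09,0.64,0],[0,0,0.33]],[[-0.1,0.69,0],[0,0,0.365]],[[-0.11,0.71,0],[0,0,0.4]],[[-0.112,0.717,0],[0,0,0.43]]]' 0.85; python3 -m inch '[[[0,0,0],[0,0,0.035]],[[0,0,0],[0,0,0.07]],[[0,0,0],[0,0,0.073]],[[0,0,0],[0,0,0.073]],[[0,0,0],[0,0,0.073]]]'; python3 go.py 497.7 106.5 22 90
python3 - <<'E'
from plant import vision
from h import *
d=vision.get_image('scene');w=cloud(d)
m=(w[...,0]>.43)&(w[...,0]<.69)&(w[...,1]>-.375)&(w[...,1]<-.06)&(w[...,2]>.012)
Q=w[m];print('filter',rect(Q[(Q[:,2]>.088)]),Q[:,2].max()); print('block',rect(Q[(abs(Q[:,2]-.041)<.004)&(Q[:,0]<.58)&(abs(Q[:,1]+.217)<.05)]))
print('power',rect(Q[(abs(Q[:,2]-.052)<.004)&(Q[:,0]>.59)]))
m=(w[...,0]>.43)&(w[...,0]<.53)&(w[...,1]>.05)&(w[...,1]<.16)&(w[...,2]>.037)&(w[...,2]<.055);print('jar',rect(w[m]))
E
```

```text
t: 22.97
tcp_pos: [0.4959, 0.1127, 0.1717]
tool_rot: [0.107, 0.994, 0.0, -0.001]
wrist_force: [0.1, 0.1, 0.1]
width: 0.0782
finger_force: 0.0
t: 23.38
tcp_pos: [0.4973, 0.11, 0.1718]
tool_rot: [-0.001, 1.0, 0.0, -0.0]
wrist_force: [0.1, -0.3, -0.1]
width: 0.078
finger_force: 0.0
t 23.4 pos [497.3 110.  171.8] ang 90.1 q7 0.77 w 78.0 F [ 0.1 -0.3 -0.1]
shift [ 0.001  -0.0086 -0.3746] turn -0.0005
filter (array([ 544.6, -215.5]), array([36.6, 36.3]), 16.0) 0.09787057785559437
block (array([ 543.3, -216.9]), array([40.5, 56.4]), 1.0)
power (array([ 621. , -217.1]), array([85.7, 52. ]), 89.6)
jar (array([498.5, 107.4]), array([49.7, 51.3]), 63.2)
```

Filter sits within about 2 mm of the block's middle. Now the jar.

```bash
python3 -m inch '[[[0.001,-0.009,-0.04],[0,0,0]],[[0.001,-0.009,-0.1],[0,0,0]],[[0.001,-0.009,-0.18],[0,0,0]],[[0.001,-0.009,-0.25],[0,0,0]],[[0.001,-0.009,-0.3],[0,0,0]],[[0.001,-0.009,-0.34],[0,0,0]],[[0.001,-0.009,-0.365],[0,0,0]],[[0.001,-0.009,-0.378],[0,0,0]],[[0.001,-0.009,-0.378],[0,0,0]],[[0.001,-0.009,-0.378],[0,0,0]]]' 0.85; python3 -m inch '[[[0,0,0],[0,0,0]],[[0,0,0],[0,0,0]],[[0,0,0],[0,0,0]],[[0,0,0],[0,0,0]],[[0,0,0],[0,0,0]],[[0,0,0],[0,0,0]],[[0,0,0],[0,0,0]]]' 0 15; python3 go.py 467 -108 120 90
```

```text
t: 24.27
tcp_pos: [0.4985, 0.1065, 0.0217]
tool_rot: [-0.002, 1.0, 0.0, 0.0]
wrist_force: [0.3, -0.8, -0.0]
width: 0.078
finger_force: 0.0
t: 24.85
tcp_pos: [0.4984, 0.1061, 0.0214]
tool_rot: [-0.002, 1.0, -0.0, 0.0]
wrist_force: [-0.5, -1.5, 5.5]
width: 0.0518
finger_force: 15.0
t 24.9 pos [498.4 106.1  21.4] ang 90.3 q7 0.57 w 51.8 F [-0.5 -1.5  5.5]
shift [-0.0784 -0.5353  0.2464] turn -0.0015
```

```bash
python3 -m inch '[[[0,0,0.03],[0,0,0]],[[0,0,0.09],[0,0,0]],[[0,0,0.16],[0,0,0]],[[0,-0.03,0.21],[0,0,0]],[[-0.01,-0.09,0.22],[0,0,0]],[[-0.02,-0.17,0.22],[0,0,0]],[[-0.04,-0.26,0.22],[0,0,0]],[[-0.06,-0.35,0.22],[0,0,0]],[[-0.07,-0.43,0.22],[0,0,0]],[[-0.078,-0.49,0.22],[0,0,0]],[[-0.078,-0.525,0.22],[0,0,0]],[[-0.078,-0.537,0.22],[0,0,0]]]'; python3 -m inch '[[[0,0,0],[0,0,0]],[[0,0,-0.03],[0,0,0]],[[0,0,-0.08],[0,0,0]],[[0,0,-0.12],[0,0,0]],[[0,0,-0.15],[0,0,0]],[[0,0,-0.16],[0,0,0]],[[0,0,-0.16],[0,0,0]],[[0,0,-0.16],[0,0,0]]]';python3 go.py 467 -109 22.4 90
```

```text
t: 25.85
tcp_pos: [0.4663, -0.1115, 0.1093]
tool_rot: [-0.0, 1.0, -0.0, -0.0]
wrist_force: [-0.4, 0.3, -1.5]
width: 0.0513
finger_force: 15.0
t: 26.52
tcp_pos: [0.4672, -0.1076, 0.0453]
tool_rot: [-0.003, 1.0, 0.0, 0.0]
wrist_force: [0.0, -0.0, -0.4]
width: 0.051
finger_force: 15.0
t 26.5 pos [ 467.2 -107.6   45.3] ang 90.4 q7 1.01 w 51.0 F [ 0.  -0.  -0.4]
shift [-0.0006 -0.0036 -0.0573] turn -0.002
```

```bash
python3 -m inch '[[[0,-0.003,-0.01],[0,0,0]],[[0,-0.003,-0.022],[0,0,0]],[[0,-0.003,-0.034],[0,0,0]],[[0,-0.003,-0.044],[0,0,0]],[[0,-0.003,-0.052],[0,0,0]],[[0,-0.003,-0.057],[0,0,0]],[[0,-0.003,-0.059],[0,0,0]],[[0,-0.003,-0.059],[0,0,0]]]';python3 go.py 467 -109 22.4 90
```

```text
t: 27.18
tcp_pos: [0.4669, -0.1098, 0.022]
tool_rot: [-0.003, 1.0, -0.0, -0.0]
wrist_force: [-3.3, -0.8, 9.0]
width: 0.0514
finger_force: 15.0
t 27.2 pos [ 466.9 -109.8   22. ] ang 90.3 q7 0.97 w 51.4 F [-3.3 -0.8  9. ]
shift [0.0003 0.002  0.0009] turn -0.0016
```

Contact is made (9 N), so I'll release, retreat and check.

```bash
python3 -m inch '[[[0,0,0],[0,0,0]],[[0,0,0],[0,0,0]],[[0,0,0],[0,0,0]],[[0,0,0],[0,0,0]],[[0,0,0.03],[0,0,0]],[[0,0,0.08],[0,0,0]],[[0,0,0.15],[0,0,0]],[[0,0,0.24],[0,0,0]],[[0,0,0.33],[0,0,0]],[[-0.05,0.05,0.4],[0,0,0]],[[-0.08,0.12,0.42],[0,0,0]],[[-0.08,0.2,0.42],[0,0,0]]]' 0.67
python3 - <<'E'
from plant import vision,bot
from h import *
d=vision.get_image('scene');w=cloud(d);cv2.imwrite('pics/s3.png',d['frame'])
m=(w[...,0]>.43)&(w[...,0]<.69)&(w[...,1]>-.375)&(w[...,1]<-.06)&(w[...,2]>.012)&(w[...,2]<.11)
Q=w[m];print('filter',rect(Q[(Q[:,2]>.088)])); print('block',rect(Q[(abs(Q[:,2]-.041)<.004)&(abs(Q[:,0]-.542)<.04)&(abs(Q[:,1]+.217)<.05)]))
print('power',rect(Q[(abs(Q[:,2]-.052)<.004)&(Q[:,0]>.59)]))
J=Q[(Q[:,0]<.505)&(Q[:,1]>-.16)];print('jar',rect(J[J[:,2]>.038]),np.percentile(J[:,2],95))
print(bot.state()['t'],bot.state()['wrist_force'])
E
```

```text
t: 28.18
tcp_pos: [0.4342, -0.03, 0.1913]
tool_rot: [-0.001, 1.0, -0.001, 0.001]
wrist_force: [1.5, 0.6, -0.4]
width: 0.0616
finger_force: 0.0
filter (array([ 544.5, -216. ]), array([36.8, 36.2]), 42.2)
block (array([ 542.9, -217. ]), array([57.7, 41.9]), 89.4)
power (array([ 621. , -217.7]), array([51.6, 85.1]), 0.1)
jar (array([ 467.2, -106.4]), array([49.5, 50.9]), 75.7) 0.046276614227154934
28.2333 [-0.45238959  6.06093639  0.11418329]
```

View pics/s3.png

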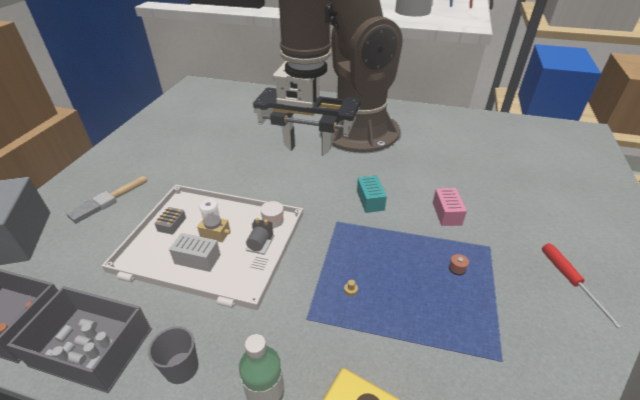

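The picture shows the block (213,230) with the filter on it (210,213), the power box behind it (195,251) and the jar before the pump (272,213). The coil (459,263) and nipple (351,287) haven't moved, and the gripper is clear, so I'll hand in.

```bash
python3 -m inch '[[[0,0,0],[0,0,0]],[[0,0,0],[0,0,0]],[[0,0,0],[0,0,0]],[[0,0,0],[0,0,0]]]'; python3 -c "
from plant import bot
print(bot.hand_in())"
```

```text
t: 28.57
tcp_pos: [0.4349, -0.0307, 0.1891]
tool_rot: [-0.002, 1.0, 0.0, -0.0]
wrist_force: [0.5, -0.5, -0.5]
width: 0.0617
finger_force: 0.0
the job is handed in; nothing more can be done
None
```

The job is handed in at about 29 s: all four parts are in the shell, measured within a few mm of their targets, and the coil and nipple are untouched; the hand-in call returned no verdict.

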